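Load weld-on brackets into the tray, tongues out

ROBOT

A 6-joint arm with a two-finger parallel gripper is mounted at the origin on the work surface. World frame = base frame: x ahead of the robot, y to its left, z up, the work surface at z = 0. Lengths are in m, angles in rad, forces in N, time in s.
With the tool pointing down it reaches from about 0.35 to 0.775 m from the base axis. Payload 7.3 kg.
Tool frame: the origin (TCP) lies at the very end of the fingers, on their centre line; the grasp point (between the pads) lies 19 mm behind it (robot.hold_point_z is the distance from the TCP to the grasp point, in m); z points along the fingers, y is the direction in which the jaws open and shut (so a half turn about z gives the same grasp; the last joint's range is limited). The gripper opens to 92 mm and grips with 3 to 60 N. Pads are 19 mm wide; open, the fingers measure 130 mm over their backs; the gripper's body (75 mm by 190 mm) begins 47 mm behind the grasp point.
Start: joints at [1.015, 0.342, 1.524, -0, 1.275, -0.146], TCP at [0.209, 0.482, 0.227] pointing down, gripper open.
Joint ranges: [-2.53, 2.53], [-0.77, 2.02], [0.04, 2.7], [-1, 4.14], [0.28, 2.66], [-3.11, 3.11]. Speed limits (rad/s): [2.57, 2.57, 3.14, 3.14, 3.14, 3.14].

INTERFACE

Orientations are given as [roll, pitch, yaw] about the fixed x, y, z axes, in that order (R = Rz(yaw) Ry(pitch) Rx(roll)).
In Python, from cell import monitor, viewer, robot gives the robot as it stands.
- The arm moves only by the tool move_arm, never from a script. Its argument "deltas" is a list of rows, each an object of numbers: "x", "y", "z": the shift along the tool's x, y, z in m; "wx", "wy", "wz": the turn, a rotation vector about the tool's x, y, z in degrees; "hand": the opening, from 0 (shut) to 1 (fully open). In form: [{"x": .., "y": .., "z": .., "wx": .., "wy": .., "wz": .., "hand": ..}, ...]. A call has 1 to 8 rows; each row is the pose to reach, as a shift and turn from the pose commanded when the call began, along the tool's axes at that moment; what a row does not reach only later rows make up. A row lasts 1/8 s, in which the tool goes at most 62.5 mm and 10.7 degrees, less where a joint would pass 70% of its speed; a pose out of reach is approached as far as the arm can. A call with a gripper value outside its range is refused whole. The fingers move at their own pace and stop on an object; "grip_force" is the grip in N (left out, the last holds). Time passes only in rows, so rows that repeat a pose let the fingers close. It gives the time, the measured TCP pose, the force and the opening at its end, in the units of the state.
- monitor.observe(): the state, without advancing time (a new reading comes with each control period).
- viewer.read_camera(name): name is "scene" or "side" or "wrist"; returns the picture (480x640x3 uint8, red, green, blue); there is no depth.
- viewer.camera_params(name): a dict with "camera_matrix" (3x3 intrinsics, pixels), "k1" (the pictures are not rectified: a ray, as slopes to the right and down, at radius r is drawn at 1 + k1 r^2 times it, then the intrinsics apply), "R" (3x3) and "t" (3): a world point X has camera coordinates R X + t. Camera axes: x right, y down, z forward; pixel columns grow to the right and rows downward; lengths in m; the calibration is good to about 2 mm. A picture is of the moment at which its call begins: read the wrist's pose just before it. camera_params takes no time and is no camera call; for the wrist camera it gives the pose at the moment of the call.
- robot.hand_in(): hands the job in, once; it reports no verdict.
The state is a dict: "time": time; "qpos": joint angles; "qvel": joint speeds; "joint_efforts": joint torques, N m; "tool_pos": TCP position; "tool_rot": TCP orientation; "contact_force": force on the tool from outside, world axes, zero at the start; "torque": the same for the moment, N m; "opening": finger opening in m.
Only numpy, scipy, OpenCV 4.12 (cv2) and the standard library are available. Lean on these libraries where they do the work, as an engineer would, in place of code of your own. Each camera call takes 0.05 s, during which the arm holds its last target. There are 200 camera calls.

TASK

Put the two loose brackets that have a tongue into the two empty bays of the plywood tray, one in each (either one in either bay), flat on the bay floor with the tongue out through the gap in the wall, the same way round as the bracket already loaded. The look-alike bracket without a tongue belongs to another job.

Things in the scene. Friction and masses are not known exactly. Their poses are not given: they have to be found in the camera images.
- bracket_a_web (a point): Steel bracket, about 0.5 kg, standing on a foot plate 70 x 50 x 8 mm (x, y, z); upright web 48 x 10 mm (x, y) on its middle, top 66 mm above the underside, to be gripped across its 10 mm; tongue 20 mm wide, 8 thick, runs 34 mm out of the foot's +x end. Point: centre of the web, 37 mm above the underside, over the foot's centre; +x to the tongue, +z up.
- bracket_b_web (a point): The other, identical tongued steel bracket, about 0.5 kg, standing on a foot plate 70 x 50 x 8 mm (x, y, z); upright web 48 x 10 mm (x, y) on its middle, top 66 mm above the underside, to be gripped across its 10 mm; tongue 20 mm wide, 8 thick, runs 34 mm out of the foot's +x end. Point: centre of the web, 37 mm above the underside, over the foot's centre; +x to the tongue, +z up.
- bay_1 (a point): Empty end bay of a fixed plywood tray of three bays in a row, pitch 78 mm. Bay 90 x 72 mm inside (x, y), floor 4 mm above the bench, walls 6 mm thick, 10 mm above the floor; a gap 40 mm wide in the middle of its +x wall lets the tongue out. Point: on the floor at the gap's middle, at the wall's inner face; +x out through the gap, +z up; bay's middle at x = -45 mm.
- bay_2 (a point): Empty middle bay of the same tray, the same size, point and axes: on the floor at the middle of the 40 mm gap, at the wall's inner face, +x out through the gap, the bay's middle at x = -45 mm. The next bay (+y) holds a loaded bracket of the same kind, web 78 mm from this bay's middle.
Mind the look-alikes: they are no part of the job. Leave any orange or purple look-alike of the part that bears bracket_b_web alone.

How it is judged:
By the outcome, as a careful person would: the job done as asked, in the order asked, and still so for the second after the job is handed in, with the robot touching nothing.
It also fails if it takes over 58 s, if anything falls off the work surface, if the arm or the gripper's body presses on something with over 40 N, if the wrist force passes 120 N, or if a joint passes its speed limit or range.

## Working session

There is one attempt and no reset: what is moved stays moved. The work goes in short steps, Python scripts to look and compute and a tool call to move; the robot and the scene stay as the last step left them, time stands still between calls to the robot, and variables do not carry over. Pictures are saved under pics/ and viewed, about 8 in all and at most 12, crops included, and the job is handed in when it is done.

Besides the shell and the picture viewer there is one more tool, called after "Call:" as name([rows], argument=value, ...), one row to a line, values as JSON. move_arm: Moves the arm, as the interface text tells. Its arguments: {"type":"object","properties":{"deltas":{"type":"array","items":{"type":"object","properties":{"x":{"type":"number"},"y":{"type":"number"},"z":{"type":"number"},"wx":{"type":"number"},"wy":{"type":"number"},"wz":{"type":"number"},"hand":{"type":"number"}}}},"grip_force":{"type":"number"}},"required":["deltas"]}

```bash
ls; mkdir -p pics; cat > h.py <<'E'
import numpy as np, cv2
from cell import monitor, viewer, robot
def snap(n,f):
    p=viewer.camera_params(n); im=viewer.read_camera(n); cv2.imwrite(f,im[:,:,::-1]); np.savez(f+'.npz',**{k:np.array(v) for k,v in p.items()}); return im,p
def load(f):
    return dict(np.load(f+'.npz'))
def proj(p,X):
    c=np.atleast_2d(X)@p['R'].T+p['t']; s=c[:,:2]/c[:,2:]; s=s*(1+p['k1']*(s**2).sum(1,keepdims=True))
    K=p['camera_matrix']; return s*[K[0,0],K[1,1]]+[K[0,2],K[1,2]]
def ray(p,uv,z):
    K=p['camera_matrix']; uv=np.atleast_2d(uv).astype(float)
    d=(uv-[K[0,2],K[1,2]])/[K[0,0],K[1,1]]; s=d.copy()
    for _ in range(20): s=d/(1+p['k1']*(s**2).sum(1,keepdims=True))
    r=np.c_[s,np.ones(len(s))]@p['R']; c=-p['R'].T@p['t']
    return c+r*((np.reshape(z,(-1,1))-c[2])/r[:,2:])
E
python3 - <<'E'
from h import *
a,p=snap('scene','pics/scene.png'); b,q=snap('side','pics/side.png')
for x in(p,q): print(x['camera_matrix'][0,0],x['k1'],-x['R'].T@x['t'],x['R'][2])
print(monitor.observe())
E
```

```text
pics
465.19135088702336 -0.009732388818903055 [ 0.92197851 -0.53058985  0.90218177] [-0.30791276  0.45953519 -0.83307691]
472.1361572017432 -0.10715876837801452 [ 0.448268   -0.56722935  0.68668352] [ 0.20074276  0.62764122 -0.75217607]
{'time': 0.1, 'qpos': array([ 1.01498829e+00,  3.42636653e-01,  1.52493678e+00, -4.56869806e-05,
        1.27539720e+00, -1.45969303e-01]), 'qvel': array([ 0.0009891 , -0.00174275, -0.00030471,  0.00208376, -0.00192667,
       -0.0002205 ]), 'joint_efforts': array([ 1.52310378e-03, -4.32004273e+01, -2.44692600e+01,  7.18910107e-02,
        5.26628271e-02, -5.62435287e-05]), 'tool_pos': array([0.20897165, 0.48121263, 0.22611763]), 'tool_rot': array([-3.14022297e+00, -1.57204602e-04,  2.73176714e+00]), 'contact_force': array([ 0.12540844,  1.14566573, -0.3567439 ]), 'torque': array([-0.00454976, -0.04440369, -0.01239496]), 'opening': 0.09207715355384297}
```

View pics/scene.png

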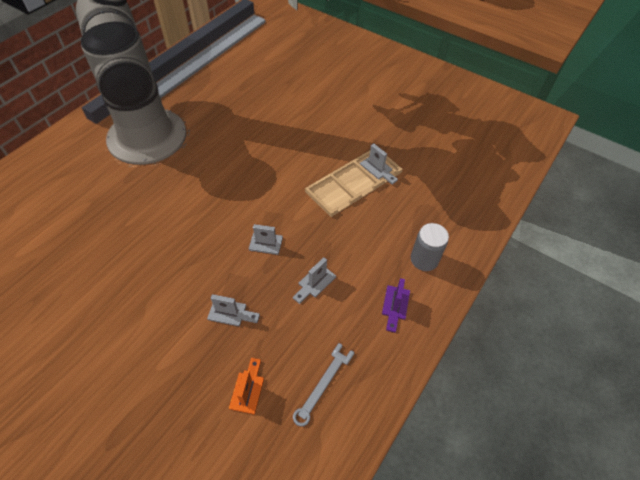

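View pics/side.png

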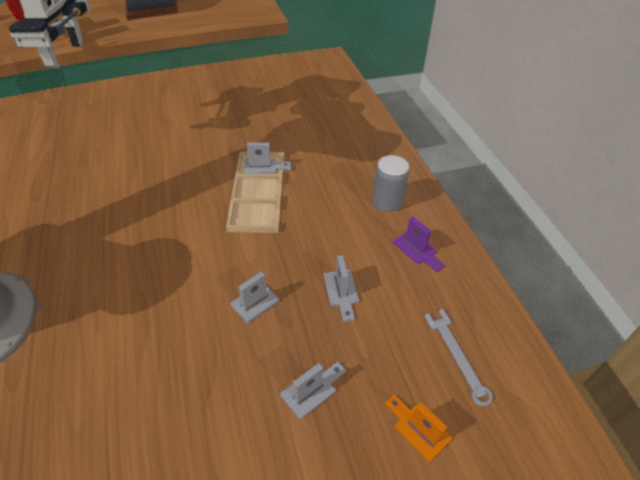

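Candidates in the scene picture:
- Grey tongued bracket at (228,310), which I choose.
- Grey tongued bracket at (316,280), which I choose.
- Grey bracket without a tongue at (265,240), left alone.
- Loaded bracket at (378,160), left alone.
- Orange (247,388) and purple (396,305) look-alikes, left alone.

The empty bays are at about (333,192) and (355,180). I'll check the choice in one close crop.

```bash
python3 - <<'E'
import cv2,numpy as np
a=cv2.imread('pics/scene.png');b=cv2.imread('pics/side.png')
# left: scene 200..350 x 220..330 ; right etc
A=cv2.resize(a[225:335,195:345],None,fx=2.66,fy=2.66,interpolation=cv2.INTER_CUBIC)
B=cv2.resize(a[140:220,295:405],None,fx=3.6,fy=3.6,interpolation=cv2.INTER_CUBIC)
C=cv2.resize(b[250:420,270:370],None,fx=3.5,fy=3.5,interpolation=cv2.INTER_CUBIC)
D=np.zeros((600,800,3),np.uint8)
D[:A.shape[0],:A.shape[1]]=A;D[300:300+B.shape[0],:B.shape[1]]=B;D[:C.shape[0],420:420+C.shape[1]]=C
cv2.imwrite('pics/c1.png',D)
E
```

```text
(no output)
```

View pics/c1.png

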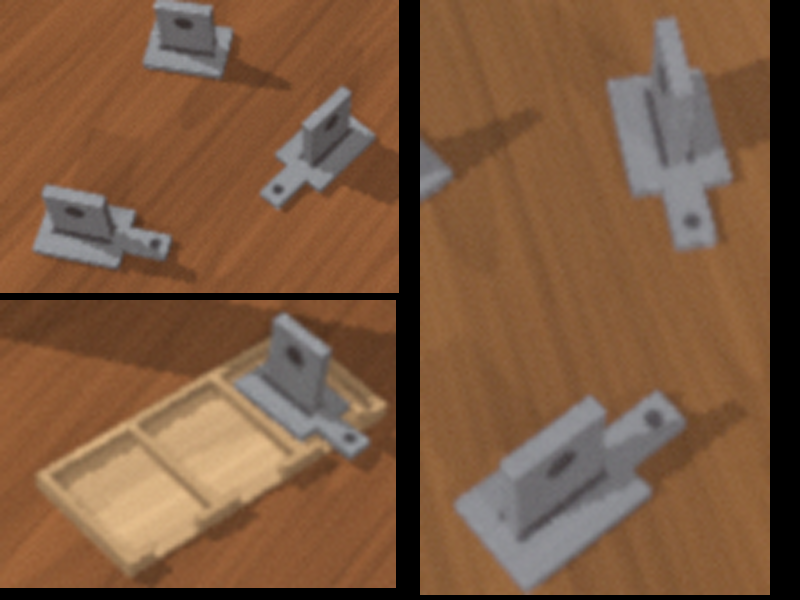

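The crop confirms it. The two grey brackets at (228,310) and (316,280) have tongues and the one at (265,240) has none. Next I'll compute rough positions.

```bash
python3 - <<'E'
from h import *
s=load('pics/scene.png');d=load('pics/side.png')
A=lambda u,v:(195+u/2.66,225+v/2.66); B=lambda u,v:(295+u/3.6,140+(v-300)/3.6); C=lambda u,v:(270+(u-420)/3.5,250+v/3.5)
np.set_printoptions(precision=4,suppress=True)
def br(n,p,c1,c2,tip):
    r=ray(p,[c1,c2,tip],.008); m=(r[0]+r[1])/2; t=r[2]-m; print(n,m[:2],np.degrees(np.arctan2(t[1],t[0])),np.hypot(*t[:2]))
br('P side',d,C(458,501),C(650,487),C(653,418))
br('Q side',d,C(611,82),C(730,178),C(692,220))
br('P scene',s,A(36,243),A(134,212),A(155,243))
br('Q scene',s,A(277,157),A(374,133),A(277,190)) if 0 else None
br('Q scene',s,A(276,155),A(374,133),A(277,190))
t=ray(s,[B(38,478),B(132,562),B(387,405),B(285,340)],.014);print(t[:,:2])
h=ray(s,[B(350,437)],.012);print('loaded hole',h)
t=ray(d,[(237,152),(284,153),(278,231),(228,229)],[.014]*4);print(t[:,:2]); print(ray(d,[(288,166)],.012))
w=viewer.camera_params('wrist');print(-w['R'].T@w['t'],w['R'],w['camera_matrix'],w['k1'])
E
```

```text
P side [ 0.534  -0.2777] 23.309148948028604 0.05709178926727686
Q side [ 0.6444 -0.1047] -97.00919325143515 0.055697446048690216
P scene [ 0.5336 -0.2755] 21.95212191493783 0.057655555258914595
Q scene [ 0.6449 -0.1022] -97.16802070845004 0.05841792353075513
[[0.4756 0.0887]
 [0.5697 0.0658]
 [0.639  0.2918]
 [0.5457 0.3045]]
loaded hole [[0.6321 0.2511 0.012 ]]
[[0.5341 0.321 ]
 [0.6376 0.2879]
 [0.5671 0.0525]
 [0.4741 0.0844]]
[[0.6354 0.2422 0.012 ]]
[0.1324 0.5151 0.385 ] [[ 0.3979  0.9174 -0.0007]
 [ 0.8733 -0.3786  0.3066]
 [ 0.281  -0.1226 -0.9518]] [[392.9893   0.     317.7916]
 [  0.     392.9893 238.8303]
 [  0.       0.       1.    ]] -0.01681166806469025
```

Call:
move_arm([
  {"x": -0.435,"y": -0.132,"wz": -6.5,"hand": 1},
  {"x": -0.435,"y": -0.132,"wz": -6.5},
  {"x": -0.435,"y": -0.132,"wz": -6.5},
  {"x": -0.435,"y": -0.132,"wz": -6.5},
  {"x": -0.435,"y": -0.132,"wz": -6.5},
  {"x": -0.435,"y": -0.132,"wz": -6.5},
  {"x": -0.435,"y": -0.132,"wz": -6.5},
  {"x": -0.435,"y": -0.132,"wz": -6.5},
])

```text
schema error: expected keys x, y, z, wx, wy, wz, hand
```

Call:
move_arm([
  {"x": -0.435,"y": -0.132,"z": 0,"wx": 0,"wy": 0,"wz": -6.5,"hand": 1},
  {"x": -0.435,"y": -0.132,"z": 0,"wx": 0,"wy": 0,"wz": -6.5,"hand": 1},
  {"x": -0.435,"y": -0.132,"z": 0,"wx": 0,"wy": 0,"wz": -6.5,"hand": 1},
  {"x": -0.435,"y": -0.132,"z": 0,"wx": 0,"wy": 0,"wz": -6.5,"hand": 1},
  {"x": -0.435,"y": -0.132,"z": 0,"wx": 0,"wy": 0,"wz": -6.5,"hand": 1},
  {"x": -0.435,"y": -0.132,"z": 0,"wx": 0,"wy": 0,"wz": -6.5,"hand": 1},
  {"x": -0.435,"y": -0.132,"z": 0,"wx": 0,"wy": 0,"wz": -6.5,"hand": 1},
  {"x": -0.435,"y": -0.132,"z": 0,"wx": 0,"wy": 0,"wz": -6.5,"hand": 1},
])

```text
time: 1.1
tool_pos: [0.5576, 0.1843, 0.2258]
tool_rot: [-3.141, -0.0, 2.841]
contact_force: [-0.4, 0.3, 0.4]
opening: 0.0916
```

```bash
python3 - <<'E'
from h import *
o=monitor.observe();print(o['time'],o['tool_pos'],o['tool_rot'],o['qpos'],abs(o['qvel']).max())
snap('wrist','pics/w1.png')
E
```

```text
1.1 [0.55758317 0.18430544 0.22577267] [-3.14081293e+00 -4.83321235e-04  2.84135476e+00] [ 1.89022620e-01  4.58332488e-01  1.34577109e+00 -4.73853541e-04
  1.33828217e+00 -1.08142663e+00] 0.17081182956893204
```

View pics/w1.png

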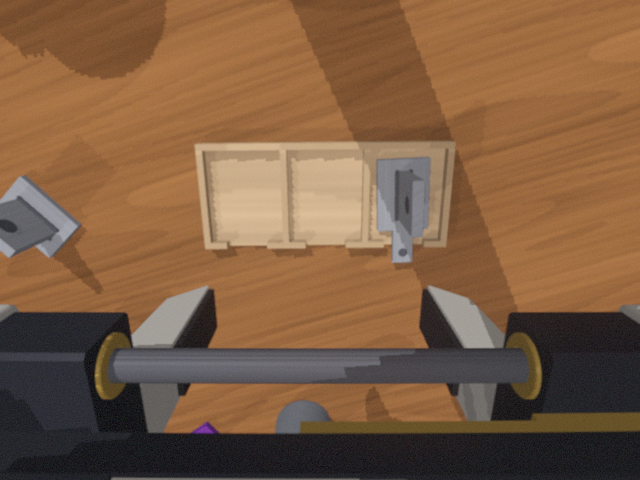

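```bash
python3 - <<'E'
from h import *
np.set_printoptions(precision=4,suppress=True)
p=load('pics/w1.png')
c=ray(p,[(195,143),(455,142),(448,246),(203,248)],.014)[:,:2]; print(c, c.mean(0), np.linalg.norm(np.roll(c,-1,0)-c,axis=1))
u=(c[1]-c[0]+c[2]-c[3]); print('tray x yaw',np.degrees(np.arctan2(u[1],u[0]))-90)
print('gap pts', ray(p,[(228,244),(267,244),(306,244),(345,244),(384,244)],.014)[:,:2])
a=np.radians(np.degrees(np.arctan2(u[1],u[0]))-90);ex=np.array([np.cos(a),np.sin(a)]);ey=np.array([-ex[1],ex[0]]);m=c.mean(0)
for k in(-1,0,1): print(k,m+k*.078*ey)
E=[[x,y,z] for z in (.014,) for x,y in [(m+sx*.051*ex+sy*.12*ey) for sx in(-1,1) for sy in(-1,1)]+[m+.045*ex+s*ey for s in(-.098,-.058,-.02,.02,.058,.098)]]
print(proj(p,np.array(E)))
E
```

```text
[[0.4698 0.0936]
 [0.5396 0.3226]
 [0.6373 0.2962]
 [0.5671 0.0617]] [0.5534 0.1935] [0.2394 0.1012 0.2448 0.1024]
tray x yaw -16.808719112488987
gap pts [[0.5705 0.0872]
 [0.582  0.1243]
 [0.5935 0.1614]
 [0.6049 0.1985]
 [0.6164 0.2356]]
-1 [0.5309 0.1189]
0 [0.5534 0.1935]
1 [0.576  0.2682]
[[194.8942 143.1882]
 [455.5638 141.5429]
 [205.1849 247.8285]
 [445.3915 246.403 ]
 [226.6736 242.0002]
 [266.859  241.7627]
 [305.1018 241.5358]
 [345.3868 241.2959]
 [383.6471 241.0672]
 [423.8693 240.8258]]
```

Call:
move_arm([
  {"x": 0.0,"y": 0.28,"z": 0,"wx": 0,"wy": 0,"wz": 10,"hand": 0.6},
  {"x": -0.05,"y": 0.28,"z": 0,"wx": 0,"wy": 0,"wz": 20,"hand": 0.6},
  {"x": -0.1,"y": 0.28,"z": 0,"wx": 0,"wy": 0,"wz": 30,"hand": 0.6},
  {"x": -0.14,"y": 0.28,"z": 0,"wx": 0,"wy": 0,"wz": 40,"hand": 0.6},
  {"x": -0.17,"y": 0.285,"z": 0,"wx": 0,"wy": 0,"wz": 50,"hand": 0.6},
  {"x": -0.17,"y": 0.285,"z": 0,"wx": 0,"wy": 0,"wz": 60,"hand": 0.6},
  {"x": -0.17,"y": 0.285,"z": 0.02,"wx": 0,"wy": 0,"wz": 70,"hand": 0.6},
  {"x": -0.17,"y": 0.285,"z": 0.03,"wx": 0,"wy": 0,"wz": 80,"hand": 0.6},
])

```text
time: 2.15
tool_pos: [0.7639, 0.3935, 0.179]
tool_rot: [3.105, -0.021, 1.524]
contact_force: [0.5, -0.1, 1.1]
opening: 0.055
```

I got the sign of y wrong. The arm swung out over empty space and touched nothing, so I'll bring it back to bracket Q.

Call:
move_arm([
  {"x": -0.05,"y": -0.097,"z": 0,"wx": 0,"wy": 0,"wz": 0,"hand": 0.6},
  {"x": -0.1,"y": -0.097,"z": 0,"wx": 0,"wy": 0,"wz": 0,"hand": 0.6},
  {"x": -0.16,"y": -0.097,"z": 0,"wx": 0,"wy": 0,"wz": 0,"hand": 0.6},
  {"x": -0.22,"y": -0.097,"z": 0,"wx": 0,"wy": 0,"wz": 0,"hand": 0.6},
  {"x": -0.28,"y": -0.097,"z": 0,"wx": 0,"wy": 0,"wz": 0,"hand": 0.6},
  {"x": -0.34,"y": -0.097,"z": 0,"wx": 0,"wy": 0,"wz": 0,"hand": 0.6},
  {"x": -0.4,"y": -0.097,"z": 0,"wx": 0,"wy": 0,"wz": 0,"hand": 0.6},
  {"x": -0.46,"y": -0.097,"z": 0,"wx": 0,"wy": 0,"wz": 0,"hand": 0.6},
])

```text
time: 3.15
tool_pos: [0.6513, -0.0089, 0.1702]
tool_rot: [3.099, -0.023, 1.53]
contact_force: [-0.6, -0.2, -0.7]
opening: 0.055
```

```bash
cat >> h.py <<'E'
from scipy.spatial.transform import Rotation as Ro
np.set_printoptions(precision=4,suppress=True)
def goto(x,y,z,yaw):
    o=monitor.observe(); R=Ro.from_euler('xyz',o['tool_rot']); T=Ro.from_euler('xyz',[np.pi,0,np.radians(yaw)])
    print('t',o['time'],'pos',o['tool_pos'],'q6',o['qpos'][5],'F',o['contact_force'],'d',R.inv().apply(np.array([x,y,z])-o['tool_pos']),'w',np.degrees((R.inv()*T).as_rotvec()))
E
python3 -c "
from h import *
goto(.6445,-.103,.2,83)"
```

```text
t 3.15 pos [ 0.6513 -0.0089  0.1702] q6 -0.1128980214541672 F [-0.5621 -0.1975 -0.724 ] d [-0.0936 -0.0016 -0.0321] w [ 2.3879 -1.4333  4.6541]
```

Call:
move_arm([
  {"x": -0.045,"y": -0.001,"z": -0.032,"wx": 2.4,"wy": -1.4,"wz": 4.6,"hand": 0.6},
  {"x": -0.08,"y": -0.001,"z": -0.032,"wx": 2.4,"wy": -1.4,"wz": 4.6,"hand": 0.6},
  {"x": -0.093,"y": -0.001,"z": -0.032,"wx": 2.4,"wy": -1.4,"wz": 4.6,"hand": 0.6},
  {"x": -0.093,"y": -0.001,"z": -0.032,"wx": 2.4,"wy": -1.4,"wz": 4.6,"hand": 0.6},
  {"x": -0.093,"y": -0.001,"z": -0.032,"wx": 2.4,"wy": -1.4,"wz": 4.6,"hand": 0.6},
])

```text
time: 3.78
tool_pos: [0.646, -0.1006, 0.1995]
tool_rot: [-3.141, -0.001, 1.45]
contact_force: [0.2, -0.3, 0.2]
opening: 0.0554
```

```bash
python3 - <<'E'
from h import *
goto(.6445,-.103,.2,83)
snap('wrist','pics/w2.png')
E
```

```text
t 3.775 pos [ 0.646  -0.1006  0.1995] q6 -0.15077123596526767 F [ 0.2208 -0.3088  0.2365] d [-0.0026 -0.0012 -0.0005] w [-0.0303 -0.0415  0.0527]
```

View pics/w2.png

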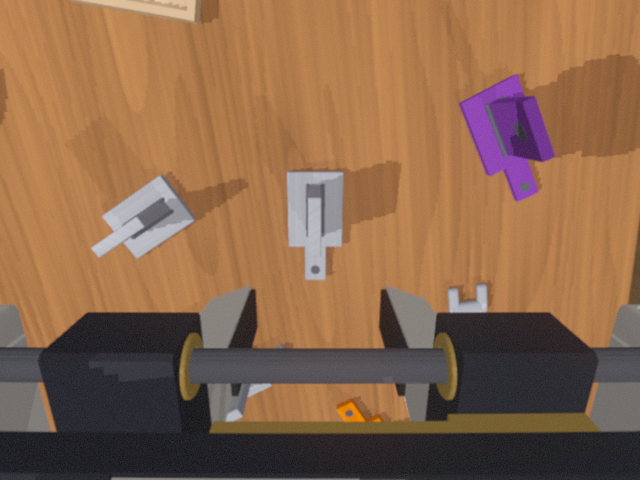

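```bash
python3 - <<'E'
from h import *
p=load('pics/w2.png')
c=ray(p,[(287.5,172),(343,172),(342,246.5),(289,246.5)],.008)[:,:2]; m=c.mean(0)
u=c[3]+c[2]-c[0]-c[1];yaw=np.degrees(np.arctan2(u[1],u[0])); print(m,yaw,np.linalg.norm(np.roll(c,-1,0)-c,axis=1))
h=ray(p,[(315,269)],.008)[0,:2]-m;print('hole yaw',np.degrees(np.arctan2(h[1],h[0])),np.linalg.norm(h))
t=ray(p,[(310,199),(320,199),(308,277),(322,277)],[.066,.066,.066,.066]);print(t)
goto(*m,.024,yaw+180)
E
```

```text
[ 0.6436 -0.1015] -96.83524149854965 [0.0493 0.0699 0.0499 0.0699]
hole yaw -97.38304446708887 0.057786613191358166
[[ 0.6427 -0.0783  0.066 ]
 [ 0.6502 -0.0792  0.066 ]
 [ 0.633  -0.1416  0.066 ]
 [ 0.6442 -0.1429  0.066 ]]
t 3.825 pos [ 0.6461 -0.1007  0.1996] q6 -0.1508757083579024 F [ 1.2481  0.8377 -0.4001] d [-0.0012 -0.0023  0.1756] w [-0.0214 -0.0317 -0.1042]
```

Call:
move_arm([
  {"x": -0.001,"y": -0.002,"z": 0.05,"wx": 0,"wy": 0,"wz": 0,"hand": 0.6},
  {"x": -0.001,"y": -0.002,"z": 0.1,"wx": 0,"wy": 0,"wz": 0,"hand": 0.6},
  {"x": -0.001,"y": -0.002,"z": 0.145,"wx": 0,"wy": 0,"wz": 0,"hand": 0.6},
  {"x": -0.001,"y": -0.002,"z": 0.17,"wx": 0,"wy": 0,"wz": 0,"hand": 0.6},
  {"x": -0.001,"y": -0.002,"z": 0.176,"wx": 0,"wy": 0,"wz": 0,"hand": 0.6},
  {"x": -0.001,"y": -0.002,"z": 0.176,"wx": 0,"wy": 0,"wz": 0,"hand": 0.3},
  {"x": -0.001,"y": -0.002,"z": 0.176,"wx": 0,"wy": 0,"wz": 0,"hand": 0},
  {"x": -0.001,"y": -0.002,"z": 0.176,"wx": 0,"wy": 0,"wz": 0,"hand": 0},
], grip_force=40)

```text
time: 4.82
tool_pos: [0.6448, -0.1035, 0.0252]
tool_rot: [3.139, 0.0, 1.448]
contact_force: [-1.0, -0.6, -0.1]
opening: 0.0299
```

Call:
move_arm([
  {"x": 0,"y": 0,"z": 0,"wx": 0,"wy": 0,"wz": 0,"hand": 0},
  {"x": 0,"y": 0,"z": 0,"wx": 0,"wy": 0,"wz": 0,"hand": 0},
  {"x": 0,"y": 0,"z": 0,"wx": 0,"wy": 0,"wz": 0,"hand": 0},
])

```text
time: 5.2
tool_pos: [0.6434, -0.1033, 0.0241]
tool_rot: [-3.14, -0.0, 1.448]
contact_force: [-5.0, 1.1, 5.1]
opening: 0.0097
```

```bash
python3 -c "
from h import *
goto(.5534,.1935,.134,163.2)"
```

```text
t 5.2 pos [ 0.6434 -0.1033  0.0241] q6 -0.1534752960538126 F [-5.0471  1.1296  5.1083] d [ 0.2835 -0.1259 -0.1097] w [ -0.057   -0.05   -80.2506]
```

Call:
move_arm([
  {"x": 0,"y": 0,"z": -0.03,"wx": 0,"wy": 0,"wz": 0,"hand": 0},
  {"x": 0,"y": 0,"z": -0.07,"wx": 0,"wy": 0,"wz": -5,"hand": 0},
  {"x": 0.03,"y": -0.013,"z": -0.11,"wx": 0,"wy": 0,"wz": -15,"hand": 0},
  {"x": 0.08,"y": -0.035,"z": -0.11,"wx": 0,"wy": 0,"wz": -25,"hand": 0},
  {"x": 0.13,"y": -0.057,"z": -0.11,"wx": 0,"wy": 0,"wz": -35,"hand": 0},
  {"x": 0.18,"y": -0.079,"z": -0.11,"wx": 0,"wy": 0,"wz": -45,"hand": 0},
  {"x": 0.23,"y": -0.1,"z": -0.11,"wx": 0,"wy": 0,"wz": -55,"hand": 0},
  {"x": 0.26,"y": -0.115,"z": -0.11,"wx": 0,"wy": 0,"wz": -65,"hand": 0},
])

```text
time: 6.2
tool_pos: [0.5604, 0.1712, 0.1326]
tool_rot: [-3.141, -0.002, 2.59]
contact_force: [1.1, -0.1, -6.6]
opening: 0.0097
```

```bash
python3 -c "
from h import *
goto(.5551,.193,.134,163.2);print(monitor.observe()['opening'])"
```

```text
t 6.2 pos [0.5604 0.1712 0.1326] q6 -0.85356933546691 F [ 1.11   -0.0658 -6.6061] d [ 0.0159  0.0158 -0.0014] w [ -0.0268  -0.0916 -14.8217]
0.009688734866780763
```

Call:
move_arm([
  {"x": 0.015,"y": 0.015,"z": 0,"wx": 0,"wy": 0,"wz": -10,"hand": 0},
  {"x": 0.015,"y": 0.015,"z": 0,"wx": 0,"wy": 0,"wz": -14.8,"hand": 0},
  {"x": 0.015,"y": 0.015,"z": 0,"wx": 0,"wy": 0,"wz": -14.8,"hand": 0},
  {"x": 0.015,"y": 0.015,"z": 0,"wx": 0,"wy": 0,"wz": -14.8,"hand": 0},
])

```text
time: 6.7
tool_pos: [0.557, 0.1891, 0.1331]
tool_rot: [-3.141, -0.001, 2.838]
contact_force: [0.1, -0.5, -6.6]
opening: 0.0101
```

```bash
python3 -c "
from h import *
goto(.5551,.193,.034,163.2)
snap('wrist','pics/w3.png')"
```

```text
t 6.7 pos [0.557  0.1891 0.1331] q6 -1.0703251347552698 F [ 0.0541 -0.5233 -6.5516] d [0.0029 0.0032 0.0991] w [-0.0238 -0.0338 -0.5757]
```

View pics/w3.png

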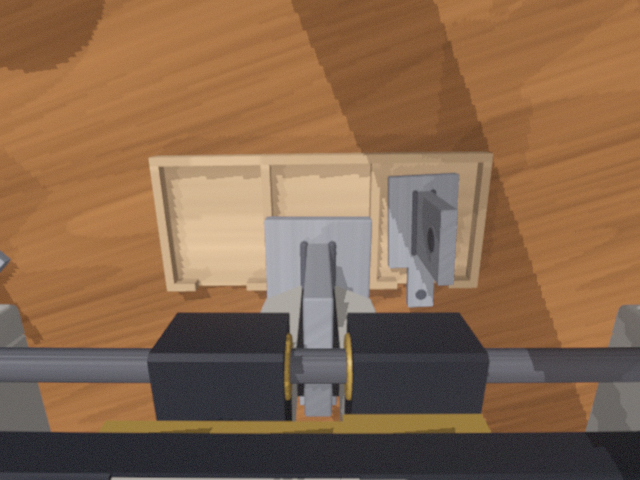

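The bracket hangs square, with its foot's back edge at (265–371,218). The tray's back corners are at (150,158) and (491,153). I'll cross-check the tray position from this closer view.

```bash
python3 -c "
from h import *
p=load('pics/w3.png')
c=ray(p,[(150,158),(491,153),(478,288),(166,292)],.014)[:,:2];print(c,c.mean(0),np.linalg.norm(np.roll(c,-1,0)-c,axis=1));u=c[1]+c[2]-c[0]-c[3];print(np.degrees(np.arctan2(u[1],u[0]))-90)
f=ray(p,[(265,218),(371,218)],.118);print(f.mean(0),monitor.observe()['tool_pos'])
"
```

```text
[[0.471  0.0936]
 [0.5387 0.3219]
 [0.6381 0.2948]
 [0.569  0.062 ]] [0.5542 0.1931] [0.2381 0.1031 0.2428 0.1029]
-16.53101579625647
[0.5212 0.2009 0.118 ] [0.5571 0.1891 0.1333]
```

Call:
move_arm([
  {"x": 0.002,"y": 0.003,"z": 0.03,"wx": 0,"wy": 0,"wz": -0.5,"hand": 0},
  {"x": 0.002,"y": 0.003,"z": 0.06,"wx": 0,"wy": 0,"wz": -0.5,"hand": 0},
  {"x": 0.002,"y": 0.003,"z": 0.085,"wx": 0,"wy": 0,"wz": -0.5,"hand": 0},
  {"x": 0.002,"y": 0.003,"z": 0.095,"wx": 0,"wy": 0,"wz": -0.5,"hand": 0},
  {"x": 0.002,"y": 0.003,"z": 0.1,"wx": 0,"wy": 0,"wz": -0.5,"hand": 0},
  {"x": 0.002,"y": 0.003,"z": 0.102,"wx": 0,"wy": 0,"wz": -0.5,"hand": 0},
  {"x": 0.002,"y": 0.003,"z": 0.104,"wx": 0,"wy": 0,"wz": -0.5,"hand": 0},
  {"x": 0.002,"y": 0.003,"z": 0.104,"wx": 0,"wy": 0,"wz": -0.5,"hand": 0},
])

```text
time: 7.75
tool_pos: [0.5564, 0.193, 0.0302]
tool_rot: [3.141, 0.001, 2.849]
contact_force: [0.1, 0.1, -5.0]
opening: 0.0095
```

```bash
python3 -c "
from h import *
goto(.5565,.1925,.028,163.2)"
```

```text
t 7.75 pos [0.5564 0.193  0.0302] q6 -1.07442540624398 F [ 0.1151  0.0769 -5.0112] d [-0.0003 -0.0004  0.0022] w [0.0223 0.0577 0.0446]
```

Still carrying the weight, so I'll lower a further 2 mm or so, release and rise.

Call:
move_arm([
  {"x": 0,"y": 0,"z": 0.001,"wx": 0,"wy": 0,"wz": 0,"hand": 0},
  {"x": 0,"y": 0,"z": 0.002,"wx": 0,"wy": 0,"wz": 0,"hand": 0},
  {"x": 0,"y": 0,"z": 0.0025,"wx": 0,"wy": 0,"wz": 0,"hand": 0},
  {"x": 0,"y": 0,"z": 0.0025,"wx": 0,"wy": 0,"wz": 0,"hand": 0},
])

```text
time: 8.25
tool_pos: [0.5564, 0.193, 0.0281]
tool_rot: [3.141, 0.001, 2.849]
contact_force: [-3.2, -0.4, 5.2]
opening: 0.0098
```

Call:
move_arm([
  {"x": 0,"y": 0,"z": 0,"wx": 0,"wy": 0,"wz": 0,"hand": 0.2},
  {"x": 0,"y": 0,"z": 0,"wx": 0,"wy": 0,"wz": 0,"hand": 0.4},
  {"x": 0,"y": 0,"z": 0,"wx": 0,"wy": 0,"wz": 0,"hand": 0.4},
  {"x": 0,"y": 0,"z": -0.03,"wx": 0,"wy": 0,"wz": 0,"hand": 0.4},
  {"x": 0,"y": 0,"z": -0.08,"wx": 0,"wy": 0,"wz": 0,"hand": 0.4},
  {"x": 0,"y": 0,"z": -0.14,"wx": 0,"wy": 0,"wz": 0,"hand": 0.4},
  {"x": 0,"y": 0,"z": -0.17,"wx": 0,"wy": 0,"wz": 0,"hand": 0.6},
  {"x": 0,"y": 0,"z": -0.17,"wx": 0,"wy": 0,"wz": 0,"hand": 0.6},
])

```text
time: 9.25
tool_pos: [0.5575, 0.1932, 0.2002]
tool_rot: [3.139, 0.006, 2.849]
contact_force: [0.1, 0.5, -0.2]
opening: 0.0521
```

```bash
python3 -c "
from h import *
goto(.534,-.2765,.2,202.5)
snap('wrist','pics/w4.png')"
```

```text
t 9.25 pos [0.5575 0.1932 0.2002] q6 -1.0745433309243482 F [ 0.0846  0.5378 -0.2469] d [-0.1129 -0.4566 -0.0005] w [  0.0493   0.3762 -39.2477]
```

View pics/w4.png

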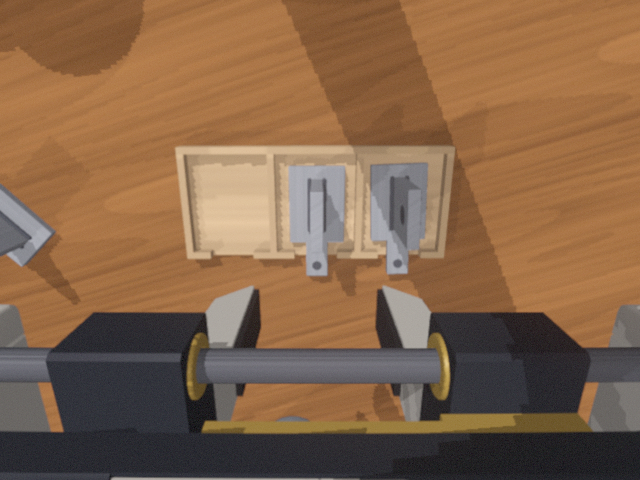

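The first bracket sits in the middle bay, foot at (289–344, 166–243), with its tongue out through the gap at (317,265). On to P.

Call:
move_arm([
  {"x": -0.015,"y": -0.06,"z": 0,"wx": 0,"wy": 0.3,"wz": -5,"hand": 0.6},
  {"x": -0.03,"y": -0.12,"z": 0,"wx": 0,"wy": 0.3,"wz": -10,"hand": 0.6},
  {"x": -0.045,"y": -0.18,"z": 0,"wx": 0,"wy": 0.3,"wz": -16,"hand": 0.6},
  {"x": -0.06,"y": -0.24,"z": 0,"wx": 0,"wy": 0.3,"wz": -22,"hand": 0.6},
  {"x": -0.075,"y": -0.3,"z": 0,"wx": 0,"wy": 0.3,"wz": -28,"hand": 0.6},
  {"x": -0.09,"y": -0.36,"z": 0,"wx": 0,"wy": 0.3,"wz": -34,"hand": 0.6},
  {"x": -0.105,"y": -0.42,"z": 0,"wx": 0,"wy": 0.3,"wz": -39,"hand": 0.6},
  {"x": -0.113,"y": -0.456,"z": 0,"wx": 0,"wy": 0.3,"wz": -39,"hand": 0.6},
])

```text
time: 10.3
tool_pos: [0.5315, -0.2789, 0.1949]
tool_rot: [3.137, -0.007, -2.755]
contact_force: [1.0, 0.2, 0.5]
opening: 0.055
```

Call:
move_arm([
  {"x": 0,"y": 0,"z": 0,"wx": 0,"wy": 0,"wz": 0,"hand": 0.6},
  {"x": 0,"y": 0,"z": 0,"wx": 0,"wy": 0,"wz": 0,"hand": 0.6},
])

```text
time: 10.55
tool_pos: [0.5324, -0.2753, 0.1957]
tool_rot: [3.137, -0.006, -2.753]
contact_force: [-0.0, 0.2, 0.6]
opening: 0.0548
```

```bash
python3 -c "
from h import *
goto(.534,-.2765,.2,202.5)
snap('wrist','pics/w5.png')"
```

```text
t 10.55 pos [ 0.5324 -0.2753  0.1957] q6 -2.562049300139014 F [-0.0068  0.2184  0.5871] d [-0.001  -0.0017 -0.0043] w [ 0.2507 -0.3332 -0.2581]
```

View pics/w5.png

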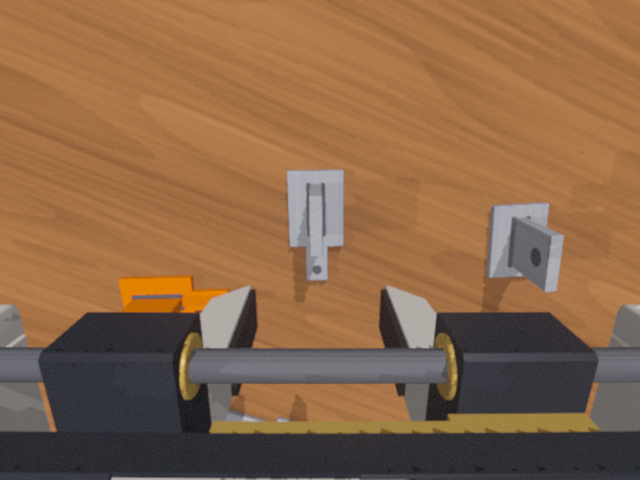

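P is the grey tongued bracket, foot at (287–344, 170–247) and hole at (317,269). The tongueless one is at (520,240) and orange at (165,290), both clear of the fingers.

```bash
python3 - <<'E'
from h import *
p=load('pics/w5.png')
c=ray(p,[(287,170.5),(343.5,170),(344,246.5),(289,247)],.008)[:,:2]; m=c.mean(0)
u=c[3]+c[2]-c[0]-c[1];yaw=np.degrees(np.arctan2(u[1],u[0])); print(m,yaw,np.linalg.norm(np.roll(c,-1,0)-c,axis=1))
h=ray(p,[(317,269)],.008)[0,:2]-m;print('hole yaw',np.degrees(np.arctan2(h[1],h[0])),np.linalg.norm(h))
goto(*m,.024,yaw+180)
E
```

```text
[ 0.5321 -0.2758] 23.10301297590255 [0.0496 0.0709 0.0513 0.0709]
hole yaw 23.22812189658552 0.05776914776428434
t 10.6 pos [ 0.5327 -0.2749  0.1963] q6 -2.5621495138840893 F [-0.0478  0.9481  0.4595] d [-0.0001 -0.0012  0.1722] w [ 0.2092 -0.3098 -0.8044]
```

Call:
move_arm([
  {"x": 0,"y": -0.001,"z": 0.05,"wx": 0.2,"wy": -0.3,"wz": -0.8,"hand": 0.6},
  {"x": 0,"y": -0.001,"z": 0.1,"wx": 0.2,"wy": -0.3,"wz": -0.8,"hand": 0.6},
  {"x": 0,"y": -0.001,"z": 0.145,"wx": 0.2,"wy": -0.3,"wz": -0.8,"hand": 0.6},
  {"x": 0,"y": -0.001,"z": 0.168,"wx": 0.2,"wy": -0.3,"wz": -0.8,"hand": 0.6},
  {"x": 0,"y": -0.001,"z": 0.172,"wx": 0.2,"wy": -0.3,"wz": -0.8,"hand": 0.6},
  {"x": 0,"y": -0.001,"z": 0.172,"wx": 0.2,"wy": -0.3,"wz": -0.8,"hand": 0.3},
  {"x": 0,"y": -0.001,"z": 0.172,"wx": 0.2,"wy": -0.3,"wz": -0.8,"hand": 0},
  {"x": 0,"y": -0.001,"z": 0.172,"wx": 0.2,"wy": -0.3,"wz": -0.8,"hand": 0},
], grip_force=40)

```text
time: 11.6
tool_pos: [0.533, -0.2775, 0.0265]
tool_rot: [-3.138, 0.002, -2.739]
contact_force: [0.7, 0.5, -0.2]
opening: 0.0298
```

Call:
move_arm([
  {"x": 0,"y": 0,"z": 0,"wx": 0,"wy": 0,"wz": 0,"hand": 0},
  {"x": 0,"y": 0,"z": 0,"wx": 0,"wy": 0,"wz": 0,"hand": 0},
  {"x": 0,"y": 0,"z": 0,"wx": 0,"wy": 0,"wz": 0,"hand": 0},
])

```text
time: 11.98
tool_pos: [0.5323, -0.2771, 0.0255]
tool_rot: [-3.14, 0.001, -2.739]
contact_force: [-1.2, 1.1, 3.5]
opening: 0.0102
```

```bash
python3 -c "
from h import *
goto(.5319,.1182,.134,163.2)"
```

```text
t 11.975 pos [ 0.5323 -0.2771  0.0255] q6 -2.5803367895000964 F [-1.1575  1.1385  3.4751] d [-0.1545  0.3638 -0.1089] w [-0.0733  0.0671 39.8467]
```

Call:
move_arm([
  {"x": 0,"y": 0,"z": -0.03,"wx": 0,"wy": 0,"wz": 0,"hand": 0},
  {"x": 0,"y": 0,"z": -0.07,"wx": 0,"wy": 0,"wz": 0,"hand": 0},
  {"x": 0,"y": 0,"z": -0.11,"wx": 0,"wy": 0,"wz": 0,"hand": 0},
  {"x": -0.021,"y": 0.05,"z": -0.11,"wx": 0,"wy": 0,"wz": 5,"hand": 0},
  {"x": -0.042,"y": 0.1,"z": -0.11,"wx": 0,"wy": 0,"wz": 11,"hand": 0},
  {"x": -0.064,"y": 0.15,"z": -0.11,"wx": 0,"wy": 0,"wz": 17,"hand": 0},
  {"x": -0.085,"y": 0.2,"z": -0.11,"wx": 0,"wy": 0,"wz": 23,"hand": 0},
  {"x": -0.106,"y": 0.25,"z": -0.11,"wx": 0,"wy": 0,"wz": 29,"hand": 0},
])

```text
time: 12.98
tool_pos: [0.5312, -0.0039, 0.1341]
tool_rot: [-3.14, 0.0, 3.034]
contact_force: [-0.2, -0.2, -3.7]
opening: 0.0096
```

```bash
python3 -c "
from h import *
goto(.5319,.1182,.134,163.2)"
```

```text
t 12.975 pos [ 0.5312 -0.0039  0.1341] q6 -1.6132537281865234 F [-0.1728 -0.1956 -3.7138] d [ 0.0124  0.1215 -0.    ] w [-0.0751  0.0146 10.6323]
```

Call:
move_arm([
  {"x": 0.005,"y": 0.05,"z": 0,"wx": 0,"wy": 0,"wz": 5,"hand": 0},
  {"x": 0.01,"y": 0.095,"z": 0,"wx": 0,"wy": 0,"wz": 10,"hand": 0},
  {"x": 0.012,"y": 0.115,"z": 0,"wx": 0,"wy": 0,"wz": 10.6,"hand": 0},
  {"x": 0.012,"y": 0.118,"z": 0,"wx": 0,"wy": 0,"wz": 10.6,"hand": 0},
  {"x": 0.012,"y": 0.118,"z": 0,"wx": 0,"wy": 0,"wz": 10.6,"hand": 0},
  {"x": 0.012,"y": 0.118,"z": 0,"wx": 0,"wy": 0,"wz": 10.6,"hand": 0},
])

```text
time: 13.72
tool_pos: [0.5322, 0.112, 0.1345]
tool_rot: [-3.14, 0.001, 2.852]
contact_force: [0.6, -1.4, -5.2]
opening: 0.0093
```

```bash
python3 -c "
from h import *
goto(.5319,.1182,.0295,163.2);snap('wrist','pics/w6.png')"
```

```text
t 13.725 pos [0.5322 0.112  0.1345] q6 -1.2121812483912466 F [ 0.5544 -1.3535 -5.1839] d [0.0022 0.006  0.105 ] w [-0.0844  0.0815  0.1826]
```

View pics/w6.png

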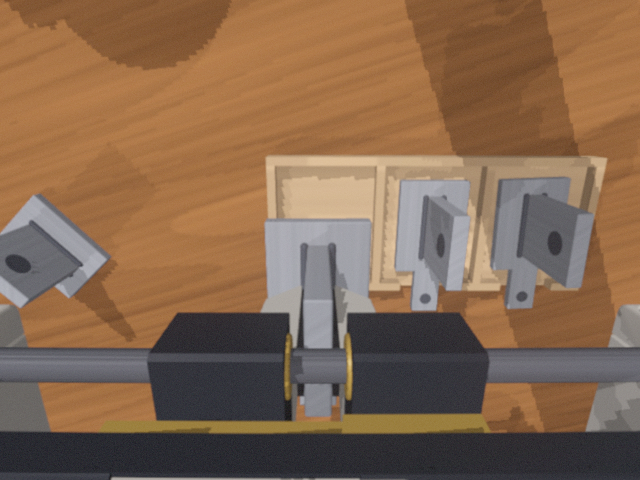

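The second bracket hangs over the end bay (back edge 266–371,220), about 6 mm short in y. I'll correct that and lower it.

Call:
move_arm([
  {"x": 0.002,"y": 0.006,"z": 0.03,"wx": 0,"wy": 0,"wz": 0,"hand": 0},
  {"x": 0.002,"y": 0.006,"z": 0.06,"wx": 0,"wy": 0,"wz": 0,"hand": 0},
  {"x": 0.002,"y": 0.006,"z": 0.085,"wx": 0,"wy": 0,"wz": 0,"hand": 0},
  {"x": 0.002,"y": 0.006,"z": 0.095,"wx": 0,"wy": 0,"wz": 0,"hand": 0},
  {"x": 0.002,"y": 0.006,"z": 0.1,"wx": 0,"wy": 0,"wz": 0,"hand": 0},
  {"x": 0.002,"y": 0.006,"z": 0.103,"wx": 0,"wy": 0,"wz": 0,"hand": 0},
  {"x": 0.002,"y": 0.006,"z": 0.104,"wx": 0,"wy": 0,"wz": 0,"hand": 0},
  {"x": 0.002,"y": 0.006,"z": 0.104,"wx": 0,"wy": 0,"wz": 0,"hand": 0},
])

```text
time: 14.78
tool_pos: [0.5325, 0.1192, 0.0312]
tool_rot: [-3.141, 0.003, 2.853]
contact_force: [-1.0, 0.9, -3.9]
opening: 0.0097
```

```bash
python3 -c "
from h import *
goto(.5319,.1182,.0293,163.2)"
```

```text
t 14.775 pos [0.5325 0.1192 0.0312] q6 -1.1997255365911534 F [-1.0232  0.8683 -3.9257] d [ 0.0002 -0.0012  0.0019] w [-0.0414  0.1497  0.2526]
```

Call:
move_arm([
  {"x": 0,"y": -0.001,"z": 0.001,"wx": 0,"wy": 0,"wz": 0,"hand": 0},
  {"x": 0,"y": -0.001,"z": 0.002,"wx": 0,"wy": 0,"wz": 0,"hand": 0},
  {"x": 0,"y": -0.001,"z": 0.0025,"wx": 0,"wy": 0,"wz": 0,"hand": 0},
  {"x": 0,"y": -0.001,"z": 0.0025,"wx": 0,"wy": 0,"wz": 0,"hand": 0},
])

```text
time: 15.28
tool_pos: [0.5321, 0.1181, 0.0295]
tool_rot: [-3.141, 0.003, 2.853]
contact_force: [-2.4, -0.7, 7.7]
opening: 0.0096
```

Call:
move_arm([
  {"x": 0,"y": 0,"z": 0,"wx": 0,"wy": 0,"wz": 0,"hand": 0.2},
  {"x": 0,"y": 0,"z": 0,"wx": 0,"wy": 0,"wz": 0,"hand": 0.4},
  {"x": 0,"y": 0,"z": 0,"wx": 0,"wy": 0,"wz": 0,"hand": 0.4},
  {"x": 0,"y": 0,"z": -0.03,"wx": 0,"wy": 0,"wz": 0,"hand": 0.4},
  {"x": 0,"y": 0,"z": -0.08,"wx": 0,"wy": 0,"wz": 0,"hand": 0.4},
  {"x": 0,"y": 0,"z": -0.14,"wx": 0,"wy": 0,"wz": 0,"hand": 0.4},
  {"x": 0,"y": 0,"z": -0.17,"wx": 0,"wy": 0,"wz": 0,"hand": 0.6},
  {"x": 0,"y": 0,"z": -0.17,"wx": 0,"wy": 0,"wz": 0,"hand": 0.6},
])

```text
time: 16.27
tool_pos: [0.533, 0.1187, 0.2008]
tool_rot: [3.141, 0.007, 2.853]
contact_force: [0.8, 0.7, -0.2]
opening: 0.0519
```

```bash
python3 -c "
from h import *
goto(.5319,.1182,.2,163.2);snap('wrist','pics/w7.png')"
```

```text
t 16.275 pos [0.533  0.1187 0.2008] q6 -1.2018007890748168 F [ 0.7597  0.6998 -0.1636] d [ 0.0009 -0.0008  0.0008] w [0.061  0.407  0.2532]
```

View pics/w7.png

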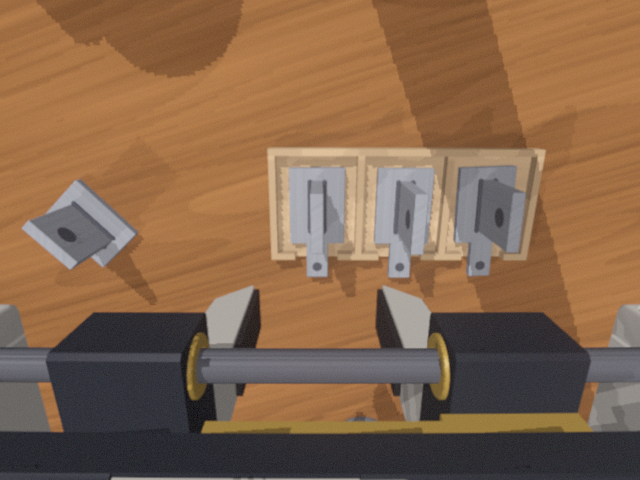

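All three brackets now sit flat in their bays, with tongues out through the gaps at (317,266), (399,266) and (480,266). The fingers are clear, so I'm handing in.

```bash
python3 -c "
from h import *
print(robot.hand_in())"
```

```text
the job is handed in; nothing more can be done
None
```

Both tongued grey brackets are in the two empty bays, one in each, and the job was handed in at about 16.3 s. I left the tongueless, orange and purple look-alikes alone.

- **Last picture:** a wrist view, taken after the second release with the gripper about 17 cm above the tray. Both feet look flat and inside the walls, with the tongues out through the gaps the same way round as the loaded bracket.
- **Set-down:** the bench reaction on the tool was about 5–8 N when each bracket touched the bay floor. Both touched within about 0.5 mm of the expected height.
- **What went wrong:** a sign error early on sent the arm out to the edge of its reach over empty bench and tilted the tool about 3°. It touched nothing, and I corrected it before the first grasp.
- **Not checked:** I took no side or scene view after the final release.

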